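Turn the jar carousel to serve the orange-lidded jar

ROBOT

A 6-joint arm with a two-finger parallel gripper is mounted at the origin on the work surface. World frame = base frame: x ahead of the robot, y to its left, z up, the work surface at z = 0. Lengths are in m, angles in rad, forces in N, time in s.
With the tool pointing down it reaches from about 0.35 to 0.8 m from the base axis. Payload 7.3 kg.
Tool frame: the origin (TCP) lies on the centre line of the jaws, within the pads' length; the fingertips stand ahead of it and the grasp point (between the pads) lies 2 mm behind it (tip_extent is the z of the fingertips in the tool frame, in m); z points along the fingers, y is the line along which they close (so a half turn about z gives the same grasp; the last joint's range is limited). The gripper opens to 85 mm and grips with 20 to 120 N. Pads are 22 mm wide; open, the fingers measure 114 mm over their backs; the gripper's body (76 mm by 85 mm) begins 54 mm behind the grasp point. The pads swing forward as they close: fully open they stand 13 mm farther back than shut.
Start: joints at [-1.286, 0.342, 1.524, -0, 1.275, -0.146], TCP at [0.219, -0.477, 0.248] pointing down, gripper open.
Joint ranges: [-2.53, 2.53], [-0.77, 2.02], [0.04, 2.7], [-1, 4.14], [0.28, 2.66], [-3.11, 3.11]. Speed limits (rad/s): [2.57, 2.57, 3.14, 3.14, 3.14, 3.14].

INTERFACE

Orientations are given as a rotation vector (axis times angle).
In Python, from plant import observe, snapshot, camera_model, job_done, look_for, tip_extent gives the robot as it stands.
- The arm moves only by the shell command python3 -m jog 'ROWS' [OPENING] [FORCE]. ROWS is text: rows parted by semicolons, each of 6 numbers parted by spaces: the shift along the world's x, y, z in cm, then the turn, a rotation vector about the world's x, y, z in degrees. A call has exactly 10 rows; each row shifts and turns the commanded pose from where the row before left it; what a row does not reach is not made up. A row lasts 1/12 s, in which the tool goes at most 41.7 mm and 7.16 degrees, less where a joint would pass 70% of its speed; a pose out of reach is approached as far as the arm can. A call with a gripper value outside its range is refused whole. OPENING is the opening, from -1 (shut) to 1 (fully open), set as the call begins (- or left out, the last holds). The fingers move at their own pace and stop on an object; FORCE is the grip in N (left out, the last holds). Time passes only in rows, so rows that do not move let the fingers close, or fill a call up. It gives the time, the measured TCP pose, the force, the opening and the grip force at its end, in the units of the state.
- observe(): the state, without advancing time (a new reading comes with each control period).
- snapshot(name): name is "side" or "top"; returns (picture, depth): 480x640x3 uint8, blue, green, red; 480x640 float32, m along the optical axis (not along the pixel's ray), 0 where there is no reading.
- camera_model(name): a dict with "fx", "fy", "cx", "cy" (pixels), "rvec" (rotation vector, rad) and "tvec" (3), from world to camera coordinates, as OpenCV has them. Camera axes: x right, y down, z forward; pixel columns grow to the right and rows downward; lengths in m; the calibration is good to about 2 mm. A picture is of the moment at which its call begins. camera_model takes no time and is no camera call.
- job_done(): hands the job in; it is judged then, once.
Trained networks look in the newest picture that a camera, given by its name, has taken for a name from the list of things; names that differ only in an ending like _2 or _b are one class to them, and where a whole thing is asked for, a point or a joint stands for the part that bears it (a point fixed in the world has none). Each returns a list of dicts, best first, with "score" (0 to 1); they miss things now and then, are a little off and sometimes report something else, mostly with a low value. They report only what shows in the picture. A call takes as long as a camera call. They do not tell look-alikes from the thing itself.
- look_for(camera, query): "box" ([centre column, centre row, width, height] in pixels, round what is visible of it).
The state is a dict: "time": time; "joint_pos": joint angles; "qd": joint speeds; "joint_torque": joint torques, N m; "ee_pos": TCP position; "eef_rot": TCP orientation; "force": force on the tool from outside, world axes, zero at the start; "torque": the same for the moment, N m; "finger_gap": opening from 0.0 (shut) to 1.0 (fully open); "grasp_force": force on a finger pad.
Only numpy, scipy, OpenCV 4.12 (cv2) and the standard library are available. Lean on these libraries where they do the work, as an engineer would, in place of code of your own. Each camera call takes 0.05 s, during which the arm holds its last target. There are 200 camera calls.

TASK

Push the jar carousel round by one of its steel arms with a fingertip until the jar with the orange lid stands squarely in line with the green arrow on the table, on the carousel's side nearest the arrow. Push smoothly and touch only the carousel: all four jars must stay standing on it, untouched and never lifted, and everything else on the counter stays where it is. Leave the carousel at rest, clear of the hand.

Things in the scene. Friction and masses are not known exactly. Their poses are not given: they have to be found in the camera images.
- carousel: Fixed round base of a jar carousel, 156 mm across; origin on the vertical turning axis, on the table top; its axes do not turn with the deck. Above it turns the deck, a round wooden plate 180 mm across with its top 35 mm above the table.
- deck: Turning deck with four push arms along its +x, +y, -x, -y. Origin on the axis, 23 mm above the table; z up. Each arm is a steel bar 12 mm thick that leaves the rim, rises 96 to 104 mm from the axis, runs level outward to 150 mm, centre line 75 mm above the table, and ends in a black 22 mm ball. Open air below. Turns freely both ways, takes about 1 N at an arm, soon stops and stays where left.
- mark: Flat green arrow fixed on the table, 4 mm thick, lying from about 165 to 250 mm from the carousel's axis, pointing at the axis. The frame's origin lies on the carousel's axis at table height; its x axis runs from the axis towards the arrow, level.
- jar_orange: White sample jar with an ORANGE lid and yellow label, 52 mm across, 50 mm tall, about 90 g, standing loose on the deck about 58 mm from the axis (its top 85 mm above the table). Origin: centre of its underside. It rides round with the deck.
- jar_green: Jar like the orange one but with a green lid, standing loose on the deck. Origin: centre of its underside.
- jar_blue: Jar like the orange one but with a blue lid, standing loose on the deck. Origin: centre of its underside.
- jar_black: Jar like the orange one but with a black lid, standing loose on the deck. Origin: centre of its underside.
- tub: White open tub 130 x 90 x 55 mm, loose on the table beside the carousel. Origin: centre of its underside.
- dish: Blue ceramic bowl, 84 mm across, 45 mm tall, loose on the table. Origin: centre of its underside.
- dropper: Small amber bottle with black cap, 34 mm across, 75 mm tall, loose on the table. Origin: centre of its underside.
- spare_jar: White jar with WHITE lid, 60 mm across and 60 mm tall, loose on the table. Origin: centre of its underside.
- spoon: Wooden spoon 160 mm long lying on the table along its x axis.
- weight: Brass scale weight, 36 mm across, 40 mm tall, loose on the table. Origin: centre of its underside.
There are look-alikes about, which are no part of the job. Leave any red look-alike of the jar_orange alone. Leave any red look-alike of the jar_black alone.

How it is judged:
On the way, in this order (a step that is already met when the one before it is completed fails the run):
1. the fingers push on an arm of the carousel (contact force between the fingers and deck above 0.2 N), for 0.05 s.
2. the orange-lidded jar is in line with the arrow, on the arrow's side (y of jar_orange in the frame of mark between -0.012 and 0.012 m and x of jar_orange in the frame of mark above 0.03 m), for 0.2 s.
At the end, for the whole second after the job is handed in: The orange-lidded jar's centre is within 12 mm of the arrow's line and on the arrow's side of the axis; the deck is at rest (under 0.05 rad/s); all four jars stand upright (within 0.15 rad) on the deck, within 85 mm of its axis (all of step 2 and angular speed of deck below 0.05 rad/s and height (world z) of jar_orange between 0.03 and 0.042 m and angle between each of jar_orange, jar_green, jar_blue, jar_black's own z axis and vertical below 0.15 rad and horizontal distance between each of jar_orange, jar_green, jar_blue, jar_black and carousel below 0.085 m and height (world z) of jar_green between 0.03 and 0.042 m and height (world z) of jar_blue between 0.03 and 0.042 m and height (world z) of jar_black between 0.03 and 0.042 m); the robot touches nothing.
It fails at once if a jar on the carousel is touched by the robot (contact force between any of the fingers, the arm and jar_orange above 0.5 N or contact force between any of the fingers, the arm and jar_green above 0.5 N or contact force between any of the fingers, the arm and jar_blue above 0.5 N or contact force between any of the fingers, the arm and jar_black above 0.5 N).
It fails at once if a jar is lifted, toppled or falls off the carousel (height (world z) of any of jar_orange, jar_green, jar_blue, jar_black above 0.05 m or height (world z) of any of jar_orange, jar_green, jar_blue, jar_black below 0.025 m or angle between any of jar_orange, jar_green, jar_blue, jar_black's own z axis and vertical above 0.4 rad).
It fails at once if another thing on the counter is displaced by more than 20 mm (distance of any of tub, dish, dropper, spare_jar, spoon, weight from where it was at the start of the episode above 0.02 m).
It also fails if it takes over 54 s, if anything falls off the work surface, if the arm or the gripper's body presses on something with over 40 N, if the wrist force passes 120 N, or if a joint passes its speed limit or range.

## Working session

There is one attempt and no reset: what is moved stays moved. The work goes in short steps, Python scripts to look and compute and a shell command to move; the robot and the scene stay as the last step left them, time stands still between calls to the robot, and variables do not carry over. Pictures are saved under pics/ and viewed, at most 10 in all, crops included, and the job is handed in when it is done.

```bash
mkdir -p pics; ls; cat > h.py <<'E'
import numpy as np, cv2
from plant import *
def world(cam,u,v,d):
    m=camera_model(cam);R=cv2.Rodrigues(np.array(m["rvec"],float))[0];t=np.array(m["tvec"],float).ravel()
    p=np.stack([(u-m["cx"])/m["fx"]*d,(v-m["cy"])/m["fy"]*d,d],-1)
    return (p-t)@R
def at_z(cam,u,v,z):
    a=world(cam,u,v,np.float64(1.));b=world(cam,u,v,np.float64(2.));return a+(b-a)*(z-a[2])/(b[2]-a[2])
E
python3 - <<'E'
from h import *
for c in("top","side"):
    p,d=snapshot(c);cv2.imwrite(f"pics/{c}0.png",p);np.save(f"{c}0.npy",d)
    for q in("carousel","deck","mark","jar_orange","jar_black","jar_green","jar_blue"):
        print(c,q,[(np.round(r["box"]).tolist(),round(r["score"],2)) for r in look_for(c,q)[:4]])
print(tip_extent() if callable(tip_extent) else tip_extent, observe()["time"],observe()["eef_rot"])
E
```

```text
pics
top carousel [([351.0, 236.0, 194.0, 193.0], 0.75)]
top deck [([350.0, 236.0, 196.0, 193.0], 0.89)]
top mark [([334.0, 123.0, 37.0, 38.0], 0.61)]
top jar_orange [([407.0, 130.0, 34.0, 34.0], 0.8), ([372.0, 208.0, 27.0, 29.0], 0.59)]
top jar_black [([339.0, 361.0, 34.0, 34.0], 0.96), ([376.0, 254.0, 32.0, 30.0], 0.8), ([372.0, 209.0, 31.0, 33.0], 0.25)]
top jar_green [([330.0, 261.0, 28.0, 30.0], 0.97)]
top jar_blue [([321.0, 214.0, 33.0, 32.0], 0.9)]
side carousel [([309.0, 263.0, 196.0, 159.0], 0.95)]
side deck [([308.0, 264.0, 198.0, 163.0], 0.64)]
side mark [([424.0, 254.0, 48.0, 30.0], 0.66)]
side jar_orange [([345.0, 273.0, 34.0, 42.0], 0.96), ([444.0, 309.0, 39.0, 38.0], 0.56)]
side jar_black [([177.0, 282.0, 39.0, 43.0], 0.82), ([297.0, 287.0, 34.0, 40.0], 0.58)]
side jar_green []
side jar_blue [([329.0, 236.0, 34.0, 41.0], 0.97)]
0.017 0.8 [3.06888932e+00 6.71423087e-01 4.05542142e-05]
```

View pics/top0.png

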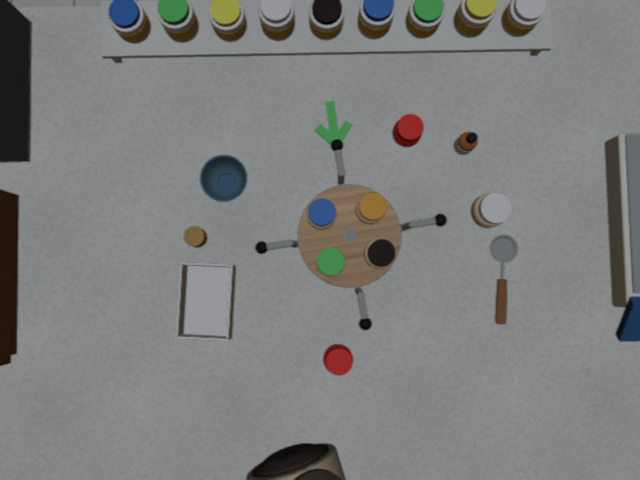

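View pics/side0.png

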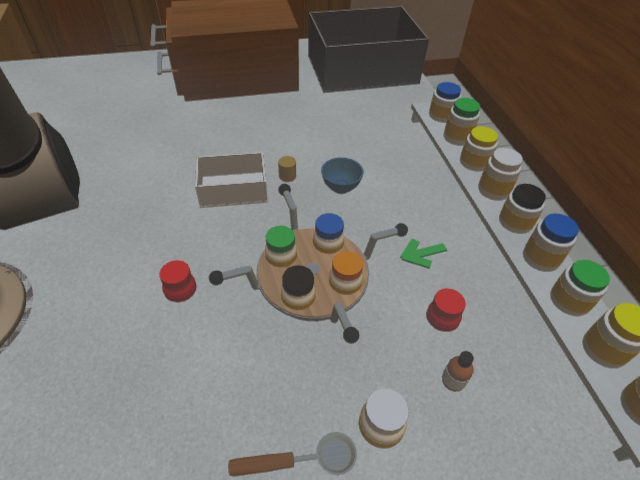

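The top view shows the orange lid on the deck at (372,207). The red look-alikes stand off the deck at (408,129) and (339,360). The arrow tip is at about (334,145), and the arm balls are at (337,145), (441,220), (365,324) and (261,247).

```bash
cat >> h.py <<'E'
def measure(p):
    """top view: axis from arm balls/known deck, arrow angle, lid angles"""
    hsv=cv2.cvtColor(p,cv2.COLOR_BGR2HSV)
    def blob(lo,hi,near,r):
        m=cv2.inRange(hsv,lo,hi);k=np.zeros_like(m);cv2.circle(k,near,r,255,-1);m&=k
        n,l,s,c=cv2.connectedComponentsWithStats(m);i=1+np.argmax(s[1:,4]);return c[i],s[i,4],l==i
    return blob
E
python3 - <<'E'
from h import *
p=cv2.imread("pics/top0.png");d=np.load("top0.npy");B=measure(p)
balls={}
for n,q in dict(up=(337,145),right=(441,220),down=(365,324),left=(261,247)).items():
    c,a,_=B((0,0,0),(180,255,40),q,11);w=at_z("top",*c,.080);balls[n]=w;print(n,c.round(1),a,w.round(4))
ax=np.mean(list(balls.values()),0);print("axis",ax.round(4),{n:(round(float(np.hypot(*(w-ax)[:2])),4),round(float(np.degrees(np.arctan2(*(w-ax)[1::-1]))),1)) for n,w in balls.items()})
for n,lo,hi,q in(("orange",(8,120,80),(22,255,255),(372,206)),("blue",(100,120,50),(125,255,255),(321,213)),("green",(50,100,50),(75,255,255),(331,262)),("black",(0,0,0),(180,255,45),(380,252))):
    c,a,_=B(lo,hi,q,16);w=at_z("top",*c,.085);r=(w-ax)[:2];print(n,c.round(1),a,w.round(4),np.hypot(*r).round(4),np.degrees(np.arctan2(r[1],r[0])).round(1))
c,a,m=B((50,100,50),(75,255,255),(334,123),30);v,u=np.nonzero(m)
w=np.array([at_z("top",x,y,.004) for x,y in zip(u,v)])[:,:2]-ax[:2]
r=w.mean(0);print("arrow centroid",r.round(4),a,np.degrees(np.arctan2(r[1],r[0])), "range",np.hypot(*w.T).min(),np.hypot(*w.T).max())
tail=w[np.hypot(*w.T)>.215].mean(0);print("tail ang",np.degrees(np.arctan2(tail[1],tail[0])))
for n,q,z in(("redA",(408,129),.05),("redB",(339,360),.05),("dropper",(471,138),.075),("spare",(494,209),.06),("tub",(207,301),.055),("weight",(195,236),.04),("dish",(223,178),.045)):
    print(n,at_z("top",*q,z).round(3))
u=[(420,223)];print("depth z of arm pt",[world("top",x,y,np.float64(d[y,x])).round(3) for x,y in [(420,223),(362,308),(372,207)]])
E
```

```text
up [336.4 144.6] 82 [ 0.7123 -0.0146  0.08  ]
right [440.3 219.6] 86 [ 0.5819 -0.1859  0.08  ]
down [364.9 323.4] 89 [ 0.4115 -0.0554  0.08  ]
left [260.9 247.2] 90 [0.5413 0.1151 0.08  ]
axis [ 0.5617 -0.0352  0.08  ] {'up': (0.1519, 7.8), 'right': (0.152, -82.4), 'down': (0.1516, -172.3), 'left': (0.1517, 97.8)}
orange [372. 206.] 609 [ 0.6063 -0.0716  0.085 ] 0.0575 -39.2
blue [321.5 211.9] 553 [0.598  0.0129 0.085 ] 0.0602 53.0
green [330.4 261. ] 566 [ 5.158e-01 -3.000e-04  8.500e-02] 0.0577 142.7
black [380.9 252.6] 537 [ 0.5282 -0.0844  0.085 ] 0.0595 -124.3
arrow centroid [0.2014 0.0227] 566 6.4237139578116 range 0.1727090780421941 0.24894238899320245
tail ang 6.376793860143676
redA [ 0.744 -0.141  0.05 ]
redB [ 0.349 -0.013  0.05 ]
dropper [ 0.72  -0.243  0.075]
spare [ 0.6   -0.282  0.06 ]
tub [0.453 0.21  0.055]
weight [0.565 0.232 0.04 ]
dish [0.665 0.182 0.045]
depth z of arm pt [array([ 0.577, -0.151,  0.081]), array([ 0.437, -0.051,  0.084]), array([ 0.605, -0.071,  0.086])]
```

Only the lid at (372,206) fits jar_orange: it is orange, 57.5 mm from the axis and 86 mm high. The two red ones are on the table. The axis is at (0.562,-0.035), the arrow at 6.4° and the orange jar at -39.2°, so the deck must turn about +45.6°. I'll push the right-hand arm (-82.4°) anticlockwise. First I confirm with a crop, then approach high with the gripper shut.

```bash
python3 -c "
import cv2
p=cv2.imread('pics/top0.png')[90:340,250:480];cv2.imwrite('pics/crop0.png',cv2.resize(p,None,fx=2.4,fy=2.4,interpolation=cv2.INTER_CUBIC))"
python3 -m jog '1.57 1.58 0 0 0 -1.7;1.57 1.58 0 0 0 -1.7;1.57 1.58 0 0 0 -1.7;1.57 1.58 0 0 0 -1.7;1.57 1.58 0 0 0 -1.7;1.57 1.58 0 0 0 -1.7;1.57 1.58 0 0 0 -1.7;1.57 1.58 0 0 0 -1.7;1.57 1.58 0 0 0 -1.7;1.57 1.58 0 0 0 -1.7' -1
python3 -m jog '1.57 1.58 0 0 0 0;1.57 1.58 0 0 0 0;1.57 1.58 0 0 0 0;1.57 1.58 0 0 0 0;1.57 1.58 0 0 0 0;1.57 1.58 0 0 0 0;1.57 1.58 0 0 0 0;1.57 1.58 0 0 0 0;1.57 1.58 0 0 0 0;1.57 1.58 0 0 0 0'
python3 -c "
from h import *
from plant import tip_extent as t
print(t() if callable(t) else t,observe()['ee_pos'],observe()['finger_gap'])
p,d=snapshot('side');cv2.imwrite('pics/side1.png',p)"
```

```text
time: 1.63
ee_pos: [0.377, -0.3182, 0.2484]
eef_rot: [3.134, 0.208, 0.0]
force: [0.2, -0.2, 0.6]
finger_gap: -0.001
grasp_force: 0.0
time: 2.47
ee_pos: [0.534, -0.1601, 0.2483]
eef_rot: [3.134, 0.211, 0.0]
force: [-0.0, 0.0, 0.0]
finger_gap: 0.002
grasp_force: 0.0
0.017 [ 0.53396911 -0.16013158  0.24833294] 0.0018167817737724506
```

View pics/crop0.png

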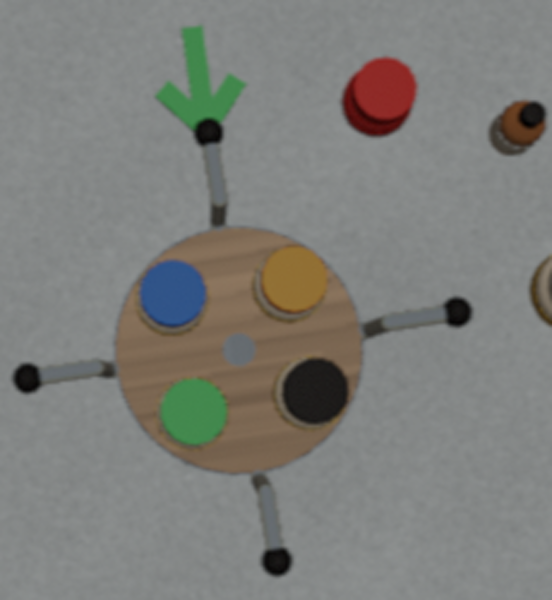

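View pics/side1.png

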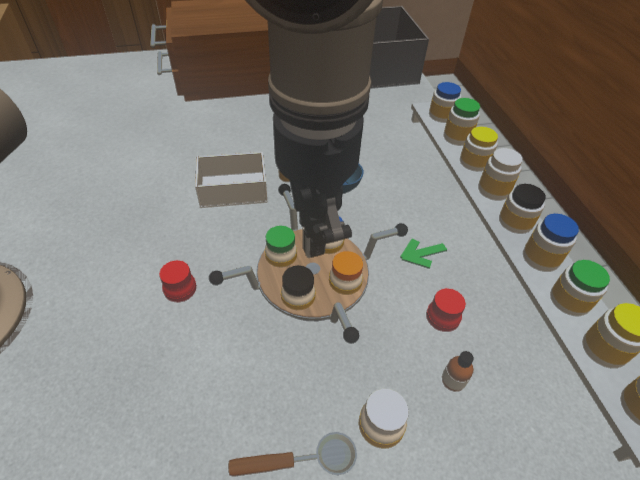

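The crop confirms the orange lid on the deck, upper right, with the reds off the deck. The side view shows the shut hand hanging behind the right-hand arm, above free table. Now I descend to TCP z 0.078, tips at about 0.061.

```bash
python3 -m jog '0 0 -1.7 0 0 0;0 0 -1.7 0 0 0;0 0 -1.7 0 0 0;0 0 -1.7 0 0 0;0 0 -1.7 0 0 0;0 0 -1.7 0 0 0;0 0 -1.7 0 0 0;0 0 -1.7 0 0 0;0 0 -1.7 0 0 0;0 0 -1.7 0 0 0'
python3 -c "
from h import *
print(observe()['ee_pos'])
p,d=snapshot('side');cv2.imwrite('pics/side2.png',cv2.resize(p[120:380,160:500],None,fx=2.2,fy=2.2))
ax=np.array([.5617,-.0352]);o=None
for k in [None]+list(range(0,49,3)):
    a=np.radians(-82.4+(k or 0));er=np.array([np.cos(a),np.sin(a)]);et=np.array([-er[1],er[0]])
    q=observe()['ee_pos'][:2] if k is None else ax+.121*er-.017*et
    print(k,q.round(4),None if o is None else ((q-o)*100).round(2));o=q
"
```

```text
time: 3.35
ee_pos: [0.5332, -0.1612, 0.0776]
eef_rot: [3.134, 0.21, 0.0]
force: [0.7, 0.5, 0.1]
finger_gap: -0.003
grasp_force: 0.0
[ 0.53322989 -0.16117778  0.07756488]
None [ 0.5314 -0.1604] None
0 [ 0.5609 -0.1574] [2.94 0.3 ]
3 [ 0.5672 -0.1573] [0.64 0.01]
6 [ 0.5736 -0.1568] [0.64 0.05]
9 [ 0.58  -0.156] [0.63 0.08]
12 [ 0.5863 -0.1549] [0.63 0.11]
15 [ 0.5925 -0.1534] [0.62 0.15]
18 [ 0.5987 -0.1517] [0.61 0.18]
21 [ 0.6047 -0.1496] [0.6  0.21]
24 [ 0.6106 -0.1472] [0.59 0.24]
27 [ 0.6164 -0.1445] [0.58 0.27]
30 [ 0.6221 -0.1414] [0.56 0.3 ]
33 [ 0.6275 -0.1381] [0.55 0.33]
36 [ 0.6328 -0.1345] [0.53 0.36]
39 [ 0.6379 -0.1307] [0.51 0.39]
42 [ 0.6428 -0.1266] [0.49 0.41]
45 [ 0.6475 -0.1222] [0.47 0.44]
48 [ 0.6519 -0.1176] [0.44 0.46]
```

View pics/side2.png

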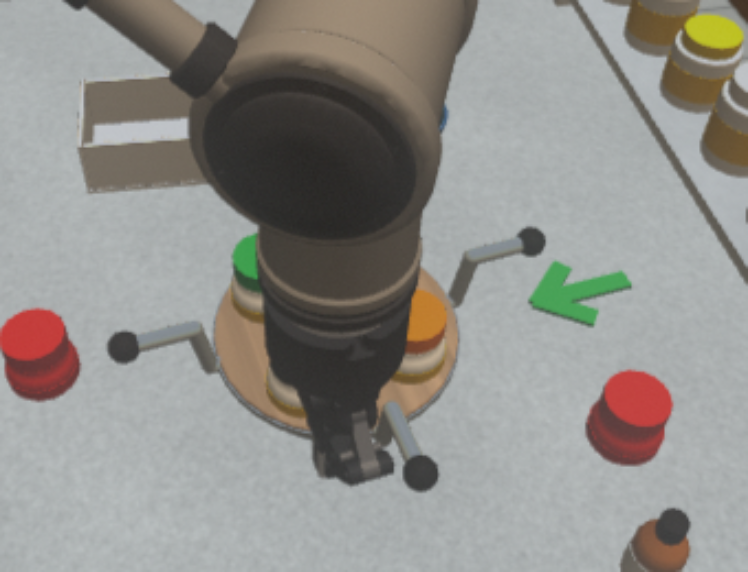

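The fingers are behind the arm at crop pixel (385,420), at arm height and clear of the jars. I close the gap gently, then begin a slow arc, turning with it.

```bash
python3 -m jog '0.28 0.03 0 0 0 0;0.28 0.03 0 0 0 0;0.28 0.03 0 0 0 0;0.28 0.03 0 0 0 0;0.28 0.03 0 0 0 0;0.28 0.03 0 0 0 0;0.27 0.03 0 0 0 0;0.27 0.03 0 0 0 0;0.27 0.03 0 0 0 0;0.27 0.03 0 0 0 0'
python3 -m jog '0.32 0 0 0 0 1.5;0.32 0.01 0 0 0 1.5;0.32 0.02 0 0 0 1.5;0.32 0.03 0 0 0 1.5;0.32 0.04 0 0 0 1.5;0.31 0.04 0 0 0 1.5;0.31 0.05 0 0 0 1.5;0.31 0.06 0 0 0 1.5;0.31 0.07 0 0 0 1.5;0.31 0.08 0 0 0 1.5'
python3 -m jog '0.31 0.09 0 0 0 1.5;0.31 0.09 0 0 0 1.5;0.3 0.1 0 0 0 1.5;0.3 0.11 0 0 0 1.5;0.3 0.12 0 0 0 1.5;0.29 0.12 0 0 0 1.5;0.29 0.13 0 0 0 1.5;0.29 0.14 0 0 0 1.5;0.28 0.15 0 0 0 1.5;0.28 0.15 0 0 0 1.5'
python3 -c "
from h import *
p,d=snapshot('top');cv2.imwrite('pics/top3.png',p)
print(observe()['ee_pos'])
p,d=snapshot('side');cv2.imwrite('pics/side3.png',cv2.resize(p[120:380,160:500],None,fx=2.2,fy=2.2))"
```

```text
time: 4.23
ee_pos: [0.5611, -0.158, 0.0783]
eef_rot: [3.134, 0.211, -0.0]
force: [0.5, 0.2, -0.1]
finger_gap: 0.002
grasp_force: 0.0
time: 5.07
ee_pos: [0.5927, -0.154, 0.0783]
eef_rot: [3.079, 0.622, 0.0]
force: [-0.7, -1.5, 0.5]
finger_gap: -0.006
grasp_force: 0.5
time: 5.9
ee_pos: [0.6222, -0.1419, 0.0783]
eef_rot: [2.972, 1.018, 0.0]
force: [-1.4, -1.4, 1.0]
finger_gap: 0.0
grasp_force: 0.5
[ 0.6226198  -0.14151264  0.07835195]
```

View pics/side3.png

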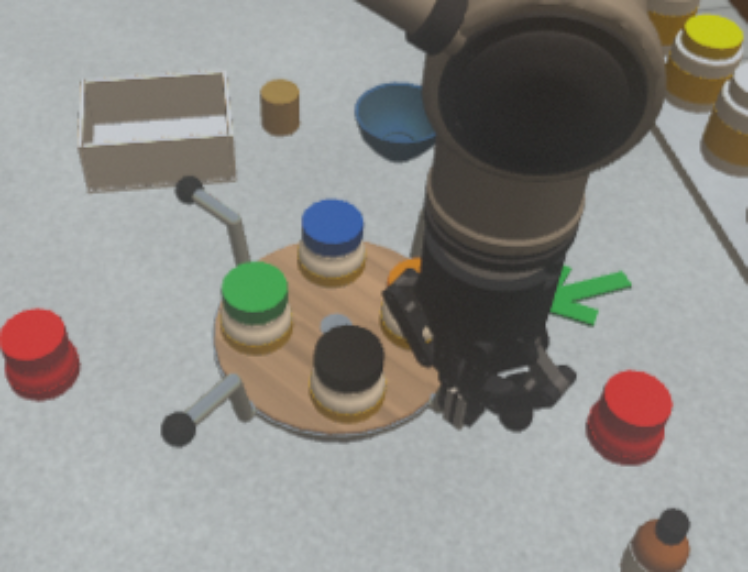

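The deck has turned with the arm. A knuckle shows over the orange jar at about crop (405,300), so I check its height and the deck angle.

```bash
python3 - <<'E'
from h import *
p,d=snapshot('side');ax=np.array([.5617,-.0352])
v,u=np.mgrid[0:480,0:640];w=world('side',u,v,d.astype(float))
hand=(p.max(2)<75)&(d>0)&(w[...,2]>.05)&(w[...,2]<.25)
rr=np.hypot(w[...,0]-ax[0],w[...,1]-ax[1])
for lo in np.arange(.05,.16,.01):
    m=hand&(rr>=lo)&(rr<lo+.01)&(w[...,0]>.58)
    print(round(lo,3),m.sum(),np.percentile(w[m][:,2],[0,5,20]).round(3) if m.sum() else '')
print(world('side',344,256,float(d[256,344])).round(3), d[256,344])
t=cv2.imread('pics/top3.png');B=measure(t)
def ang(w):r=w[:2]-ax;return np.hypot(*r).round(4),np.degrees(np.arctan2(r[1],r[0])).round(1)
for n,lo,hi,q,z,R in(("green",(50,100,50),(75,255,255),(345,270),.085,40),("blue",(100,120,50),(125,255,255),(310,235),.085,35),("downball",(0,0,0),(180,255,40),(407,305),.08,14),("leftball",(0,0,0),(180,255,40),(277,288),.08,18)):
    try:c,a,_=B(lo,hi,q,R);print(n,c.round(1),a,ang(at_z('top',*c,z)))
    except Exception as e:print(n,e)
E
```

```text
0.05 0 
0.06 20 [0.154 0.154 0.154]
0.07 94 [0.135 0.139 0.146]
0.08 161 [0.118 0.125 0.134]
0.09 115 [0.05  0.115 0.119]
0.1 112 [0.106 0.111 0.116]
0.11 347 [0.068 0.083 0.113]
0.12 398 [0.069 0.088 0.119]
0.13 519 [0.069 0.082 0.111]
0.14 653 [0.077 0.116 0.136]
0.15 952 [0.075 0.084 0.162]
[ 0.588 -0.109  0.149] 0.6100753
green [346.5 267.6] 558 (np.float64(0.0579), np.float64(171.6))
blue [314.7 228.5] 542 (np.float64(0.0605), np.float64(81.8))
downball attempt to get argmax of an empty sequence
leftball [278.7 289. ] 85 (np.float64(0.1518), np.float64(126.7))
```

The knuckles are at z ≥ 0.118 over the jars, whose tops are at 0.085, so they clear. The deck has turned 28.9° and needs 16.7° more. I continue, slowing near the end.

```bash
python3 -m jog '0.28 0.16 0 0 0 1.5;0.27 0.17 0 0 0 1.5;0.27 0.18 0 0 0 1.5;0.26 0.18 0 0 0 1.5;0.26 0.19 0 0 0 1.5;0.25 0.2 0 0 0 1.5;0.25 0.2 0 0 0 1.5;0.24 0.21 0 0 0 1.5;0.19 0.17 0 0 0 1.2;0.13 0.12 0 0 0 0.8'
cat > chk.py <<'E'
from h import *
import sys
ax=np.array([.5617,-.0352]);t,_=snapshot('top');cv2.imwrite(f'pics/top{sys.argv[1]}.png',t);B=measure(t)
for n,lo,hi,q,R in(("green",(50,100,50),(75,255,255),(358,278),30),("blue",(100,120,50),(125,255,255),(305,240),30),("orange",(8,120,80),(22,255,255),(345,185),28)):
    try:
        c,a,_=B(lo,hi,q,R);r=at_z('top',*c,.085)[:2]-ax;print(n,c.round(1),a,np.hypot(*r).round(4),np.degrees(np.arctan2(r[1],r[0])).round(1))
    except Exception as e:print(n,e)
o=observe();print(o['time'],o['ee_pos'])
E
python3 chk.py 4
```

```text
time: 6.88
ee_pos: [0.6462, -0.124, 0.0783]
eef_rot: [2.826, 1.372, 0.0]
force: [0.0, -0.8, -0.7]
finger_gap: 0.004
grasp_force: 0.5
green [353.8 268.5] 490 0.0591 -176.5
blue [314.7 237.3] 543 0.0605 95.7
orange [347.9 198.7] 599 0.0577 3.7
6.9333 [ 0.64633303 -0.12376769  0.07837847]
```

The orange jar is at 3.7° against a target of 6.4°. One more nudge of 2.6°, then back straight off the arm.

```bash
python3 -m jog '0.1 0.1 0 0 0 0.6;0.1 0.1 0 0 0 0.6;0.1 0.1 0 0 0 0.6;0.06 0.07 0 0 0 0.5;0.03 0.04 0 0 0 0.3;0 0 0 0 0 0;0 0 0 0 0 0;0 0 0 0 0 0;-0.1 -0.13 0 0 0 0;-0.2 -0.27 0 0 0 0'
python3 chk.py 5
```

```text
time: 7.77
ee_pos: [0.6468, -0.1239, 0.0783]
eef_rot: [-2.795, -1.434, -0.0]
force: [-0.1, 0.1, 0.6]
finger_gap: -0.002
grasp_force: 0.0
green [354.7 268.3] 453 0.0589 -175.0
blue [315. 239.] 547 0.0604 98.3
orange [346.3 198.9] 606 0.0577 6.2
7.8167 [ 0.64628487 -0.12466319  0.07825583]
```

Now 6.2° against 6.4°. Retreat away and up.

```bash
python3 -m jog '-0.2 -0.3 0 0 0 0;-0.2 -0.3 0 0 0 0;-0.2 -0.3 0 0 0 0;-0.2 -0.3 0 0 0 0;-0.2 -0.3 0 0 0 0;0 0 0.5 0 0 0;0 0 1 0 0 0;0 0 1.5 0 0 0;0 0 2 0 0 0;0 0 2 0 0 0'
python3 -m jog '0 -0.5 2 0 0 0;-1 -1 2 0 0 0;-1.5 -1.5 2 0 0 0;-1.5 -1.5 2 0 0 0;-1.5 -1.5 2 0 0 0;-1.5 -1.5 0 0 0 0;-1.5 -1.5 0 0 0 0;-1 -1 0 0 0 0;0 0 0 0 0 0;0 0 0 0 0 0'
python3 chk.py 6
```

```text
time: 8.65
ee_pos: [0.6368, -0.139, 0.1498]
eef_rot: [2.795, 1.433, 0.0]
force: [-0.0, -0.2, 0.4]
finger_gap: -0.001
grasp_force: 0.0
time: 9.48
ee_pos: [0.5417, -0.2393, 0.2489]
eef_rot: [2.796, 1.431, 0.001]
force: [0.5, -0.2, 0.4]
finger_gap: 0.001
grasp_force: 0.0
green [356.7 267.5] 567 0.058 -171.7
blue [315.  238.9] 549 0.0604 98.3
orange [346.3 198.9] 608 0.0577 6.2
9.5333 [ 0.54210411 -0.23883332  0.24861869]
```

View pics/top6.png

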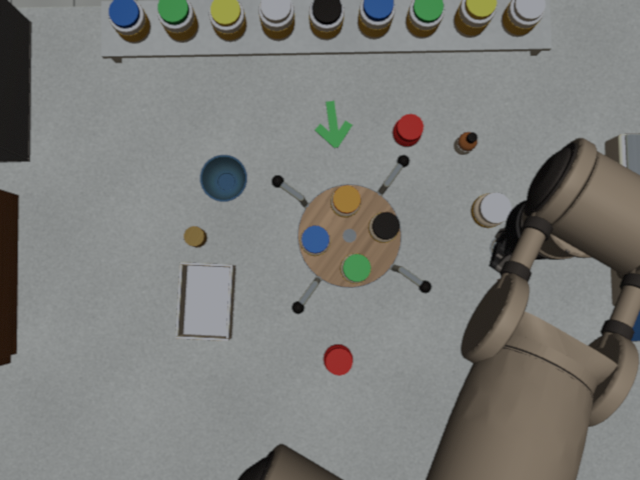

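The orange lid at (346,199) lines up with the arrow, tip at (335,148). All four jars are standing, nothing else has moved, and the hand is clear at the right. Handing in.

```bash
python3 -c "from plant import job_done; print(job_done())"
```

```text
the job is handed in; nothing more can be done
None
```

I pushed the carousel round about 45° by one arm and handed the job in. The orange-lidded jar measured within about 0.2° of the arrow's line, all four jars were still standing, and the hand was clear; no verdict came back.

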